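# Release the battery pack of a handheld meter with a release pin

### The arm

A 6-joint arm with a two-finger parallel gripper is mounted at the origin on the work surface. World frame = base frame: x ahead of the robot, y to its left, z up, the work surface at z = 0. Lengths are in m, angles in rad, forces in N, time in s.
With the tool pointing down it reaches from about 0.425 to 0.95 m from the base axis. Payload 3.5 kg.
Tool frame: the origin (TCP) lies between the finger pads; the fingertips stand 25 mm ahead of it and the grasp point (between the pads) lies 6 mm ahead of it (ctrl.finger_overhang is the distance from the TCP to the fingertips, in m); x points along the fingers, y is the direction in which the jaws open and shut, and the axes are right-handed (so a half turn about x gives the same grasp; the last joint's range is limited). The gripper opens to 85 mm and grips with 20 to 120 N. Pads are 22 mm wide; open, the fingers measure 114 mm over their backs; the gripper's body (76 mm by 85 mm) begins 54 mm behind the grasp point. The pads swing forward as they close: fully open they stand 13 mm farther back than shut.
Start: joints at [-1.369, 0.286, 1.577, -0, 1.279, -0.15], TCP at [0.233, -0.634, 0.256] pointing down, gripper open.
Joint ranges: [-2.77, 2.77], [-0.9, 2.22], [0.21, 2.48], [-1.53, 4.67], [0.24, 2.81], [-2.84, 2.84]. Speed limits (rad/s): [2.79, 2.79, 3.14, 3.14, 3.14, 3.14].

### API

Orientations are given as a unit quaternion [x, y, z, w].
In Python, from plant import ctrl gives the robot as it stands.
- The arm moves only by the tool play_rows, never from a script. Its argument "targets" is a list of rows, each an object with "delta_pos": the shift along the world's x, y, z normalised to -1 to 1, where 1 is 1000 mm, a list of three; "delta_rot": the turn, a rotation vector about the world's x, y, z normalised to -1 to 1, where 1 is pi rad, a list of three; "claw": the finger opening in mm, from 0 to 85.4. In form: [{"delta_pos": [tx, ty, tz], "delta_rot": [wx, wy, wz], "claw": claw}, ...]. A call has 1 to 20 rows; each row is the pose to reach, as a shift and turn from the pose measured when the call began, turning the shorter way round; what a row does not reach only later rows make up. A row lasts 1/12 s, in which the tool goes at most 41.7 mm and 7.16 degrees, less where a joint would pass 70% of its speed; a pose out of reach is approached as far as the arm can. A call with a number of a shift or a turn outside -1 to 1 is refused whole. A call with a gripper value outside its range is refused whole. The fingers move at their own pace and stop on an object; "newtons" is the grip in N (left out, the last holds). Time passes only in rows, so rows that repeat a pose let the fingers close. It gives the time, the measured TCP pose, the force and the opening at its end, in the units of the state.
- ctrl.get_state(): the state, without advancing time (a new reading comes with each control period).
- ctrl.read_camera(name): name is "scene" or "side" or "wrist"; returns the picture (420x560x3 uint8, blue, green, red); there is no depth.
- ctrl.calibration(name): a dict with "fx", "fy", "cx", "cy" (pixels), "camera_from_world" (4x4, takes a point from world to camera coordinates). Camera axes: x right, y down, z forward; pixel columns grow to the right and rows downward; lengths in m; the calibration is good to about 2 mm. A picture is of the moment at which its call begins: read the wrist's pose just before it. calibration takes no time and is no camera call; for the wrist camera it gives the pose at the moment of the call.
- ctrl.sign_off(): hands the job in, once; it reports no verdict.
The state is a dict: "time": time; "qpos": joint angles; "dq": joint speeds; "joint_efforts": joint torques, N m; "eef_pos": TCP position; "tcp_rot": TCP orientation; "contact_force": force on the tool from outside, world axes, zero at the start; "wrist_torque": the same for the moment, N m; "opening": opening from 0.0 (shut) to 1.0 (fully open).
Only numpy, scipy, OpenCV 4.12 (cv2) and the standard library are available. Lean on these libraries where they do the work, as an engineer would, in place of code of your own. Each camera call takes 0.05 s, during which the arm holds its last target. There are 200 camera calls.

### The job

Take the orange-handled release pin out of the tool holder, push it gently down through the narrow slot in the back of the yellow meter until the hidden latch tab gives way and the red battery pack pops up, then stand the pin back upright in its empty hole of the holder and let go. The latch lies at a different depth on every meter and its parts are plastic, so feel for it and never lean hard on it; leave everything else on the bench where it is.

Things in the scene. Friction and masses are not known exactly. Their poses are not given: they have to be found in the camera images.
- meter: Yellow and black handheld meter lying on its face, fixed, 212 x 104 mm, 52 mm high; origin at the centre of its underside, x along its length, z up. Its black back (top face) has the red battery pack at +x and the latch slot at -x. More than 25 N from the pin on the meter or the tab below the slot breaks it.
- slot (a point): Centre of the slot's mouth, in the meter's top face, 65 mm to -x of its origin, in a thin white outline; axes as the meter's. 9 mm wide (x), 24 mm long (y), walls 14 mm deep. Below, hidden, a sprung tab spans it, its surface 15 to 35 mm below the mouth (varies). It resists with about 4 N at first touch, 7 to 10 N after 8 mm of travel, then stops hard; the latch lets go at about 7 mm.
- pack (a joint): Height of the red battery pack (68 x 54 mm, beside the slot, its top level with the meter's back when latched): 0 latched, 0.012 (m) popped up on its own ejector springs; it stays up once released and needs no pulling.
- rod: The release pin, 120 mm, 60 g: steel shaft 6 mm in diameter, round end, 62 mm long, then a black collar 24 mm in diameter, 6 mm thick, then an orange square handle 18 x 18 x 52 mm. Origin at the shaft's tip, z towards the handle. Starts upright in one of the holder's holes, collar resting on its top, tip 6 mm above the bench, the handle's sides parallel to the holder's.
- holder: Grey tool holder block, fixed, 56 (x) x 156 (y) x 68 mm high; origin at the centre of its underside. Three square through holes, 14 mm wide, in a row along its y, 50 mm apart. It stands to the left or right of the meter. Other tools stand in two of the holes.
- holder_hole0 (a point): Mouth of the hole at -50 mm on the holder's y, on its top face.
- holder_hole1 (a point): Mouth of the middle hole, on the holder's top face.
- holder_hole2 (a point): Mouth of the hole at +50 mm on the holder's y, on its top face.
- driver: Blue-handled tool of the same size but a 10 mm dark shaft (too thick for the slot), upright in the holder; leave it. Origin at its tip.
- punch: Green-handled tool of the same size but a 10 mm brass shaft (too thick for the slot), upright in the holder; leave it. Origin at its tip.
- board: Green circuit board with components, 100 x 180 mm, up to 17 mm high, lying on the far side; origin at the centre of its underside.
- spool: Aluminium spool, 54 mm in diameter, 42 mm high, standing; origin at the centre of its underside.
- cleaner: White bottle with a red cap, 44 mm in diameter, 110 mm high; origin at the centre of its underside.
- adapter: Small steel and brass connector standing on end, 22 mm in diameter, 30 mm high; origin at the centre of its underside.
- parts_tray: Low blue divided tray, fixed, 90 x 150 x 30 mm, on the other side of the meter from the holder; origin at the centre of its underside.

How it is judged:
By the outcome, as a careful person would: the job done as asked, in the order asked, and still so for the second after the job is handed in, with the robot touching nothing.
It also fails if it takes over 51 s, if anything falls off the work surface, if the arm or the gripper's body presses on something with over 40 N, if the wrist force passes 120 N, or if a joint passes its speed limit or range.

## Working session

There is one attempt and no reset: what is moved stays moved. The work goes in short steps, Python scripts to look and compute and a tool call to move; the robot and the scene stay as the last step left them, time stands still between calls to the robot, and variables do not carry over. Pictures are saved under pics/ and viewed, about 8 in all and at most 12, crops included, and the job is handed in when it is done.

Besides the shell and the picture viewer there is one more tool, called after ">>>" as a command line: name --argument value ..., lists and objects as JSON in quotes. play_rows: Moves the arm, as the interface text tells. Its arguments: {"type":"object","properties":{"targets":{"type":"array"},"newtons":{"type":"number"}},"required":["targets"]}

```bash
mkdir -p pics
python3 - <<'E'
from plant import ctrl
import cv2,numpy as np
for n in("scene","side"):
    cv2.imwrite(f"pics/{n}0.png",ctrl.read_camera(n)); c=ctrl.calibration(n); print(n,c["fx"],c["cx"],c["cy"]); print(np.round(c["camera_from_world"],3))
cv2.imwrite("pics/wrist0.png",ctrl.read_camera("wrist"))
print(ctrl.get_state(),ctrl.finger_overhang)
E
```

```text
scene 382.5822519412808 282.7446135164952 203.13109925358702
[[ 0.165  0.986  0.011 -0.089]
 [ 0.544 -0.082 -0.835 -0.288]
 [-0.823  0.144 -0.55   1.352]
 [ 0.     0.     0.     1.   ]]
side 389.66771224039724 276.5259046510671 206.48477259171378
[[-0.754 -0.657  0.013  0.473]
 [-0.305  0.332 -0.892  0.273]
 [ 0.582 -0.677 -0.451  0.609]
 [ 0.     0.     0.     1.   ]]
{'time': 0.15, 'qpos': array([-1.36901934e+00,  2.87016924e-01,  1.57781792e+00,  1.28341776e-05,
        1.27858790e+00, -1.50004589e-01]), 'dq': array([-0.00010974, -0.00239766, -0.00399744,  0.00019822,  0.00070302,
        0.0009724 ]), 'joint_efforts': array([ 1.36210434e-03, -4.06605399e+01, -2.93142557e+01, -4.78636855e-05,
        3.96067669e-03, -1.11774014e-05]), 'eef_pos': array([ 0.23252112, -0.63320496,  0.25524072]), 'tcp_rot': array([-0.6961844 , -0.12437885,  0.69620921, -0.12308499]), 'contact_force': array([ 0.67667709,  0.37853921, -0.45429289]), 'wrist_torque': array([ 0.05168587, -0.0226568 ,  0.00470755]), 'opening': 0.998631242573757} 0.025
```

View pics/scene0.png

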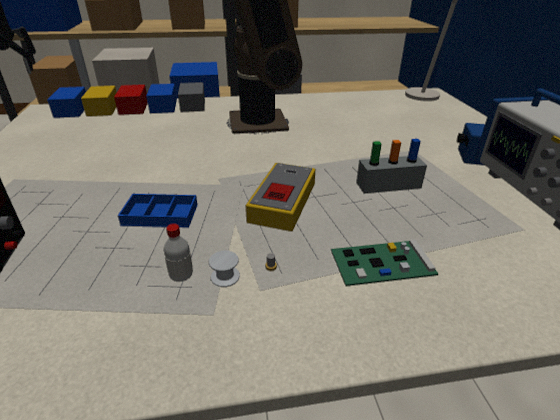

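View pics/side0.png

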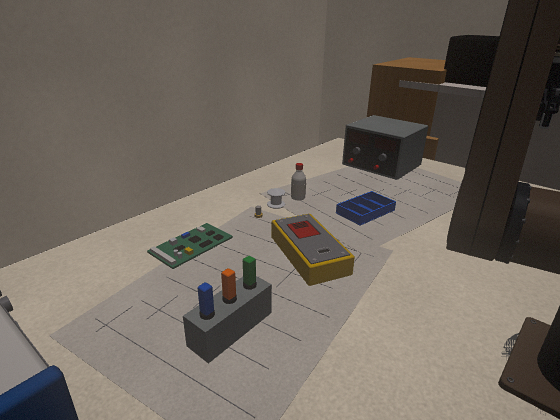

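The orange pin is in the middle hole: scene (395,151), side (229,285). The meter's slot is at about scene (291,171), side (323,251). The tray is on the other side, and the board and small items are on the far side.

```bash
cat > h.py <<'E'
from plant import ctrl
import cv2,numpy as np
def K(c): return np.array([[c["fx"],0,c["cx"]],[0,c["fy"],c["cy"]],[0,0,1]])
def ray(c,uv):
    T=np.array(c["camera_from_world"]);R=T[:3,:3];o=-R.T@T[:3,3]
    return o,R.T@np.linalg.inv(K(c))@np.array([uv[0],uv[1],1.])
def onz(c,uv,z):
    o,d=ray(c,uv);return o+d*(z-o[2])/d[2]
def tri(c1,a,c2,b):
    o1,d1=ray(c1,a);o2,d2=ray(c2,b)
    s=np.linalg.lstsq(np.c_[d1,-d2],o2-o1,rcond=None)[0];p,q=o1+d1*s[0],o2+d2*s[1]
    return (p+q)/2,np.linalg.norm(p-q)
def proj(c,p):
    q=np.array(c["camera_from_world"])@np.r_[p,1];q=K(c)@q[:3];return q[:2]/q[2]
def mask(im,h0,h1,s=120,v=60,box=None):
    hsv=cv2.cvtColor(im,cv2.COLOR_BGR2HSV);m=cv2.inRange(hsv,(h0,s,v),(h1,255,255))
    if box: z=np.zeros_like(m);x0,y0,x1,y1=box;z[y0:y1,x0:x1]=m[y0:y1,x0:x1];m=z
    return m
def big(m):
    c,_=cv2.findContours(m,cv2.RETR_EXTERNAL,cv2.CHAIN_APPROX_NONE);return max(c,key=cv2.contourArea)
E
python3 - <<'E'
from h import *
a=cv2.imread("pics/scene0.png");b=cv2.imread("pics/side0.png");ca=ctrl.calibration("scene");cb=ctrl.calibration("side")
def cen(m): c=cv2.moments(big(m),False);return np.array([c["m10"],c["m01"]])/c["m00"]
for n,h0,h1 in(("orange",5,18),("blue",100,125),("green",45,85)):
    p=cen(mask(a,h0,h1,100,50,(360,130,430,170)));q=cen(mask(b,h0,h1,100,50,(190,250,270,325)))
    print(n,p.round(1),q.round(1),[np.round(x,4) for x in tri(ca,p,cb,q)])
for c,im,bx in((ca,a,(240,160,320,230)),(cb,b,(265,210,360,280))):
    m=mask(im,0,5,120,60,bx)|mask(im,174,180,120,60,bx);k=big(m);print("pack",onz(c,cen(m),.052).round(4))
    y=mask(im,18,35,120,60,bx);k=cv2.convexHull(big(y));q=cv2.approxPolyDP(k,4,True)[:,0];print("meter hull",q.tolist())
x=cv2.resize(a[155:235,235:325],None,fx=6,fy=6,interpolation=cv2.INTER_CUBIC);cv2.imwrite("pics/c1.png",x)
E
```

```text
orange [394.8 150.1] [228.3 283.5] [array([0.488 , 0.2853, 0.1007]), np.float64(0.0004)]
blue [414.9 148. ] [207.3 296.9] [array([0.4864, 0.3351, 0.103 ]), np.float64(0.0048)]
green [376.9 143. ] [248.8 259. ] [array([0.4895, 0.2347, 0.1235]), np.float64(0.0)]
pack [ 0.5595 -0.0144  0.052 ]
meter hull [[275, 163], [314, 169], [287, 229], [247, 222], [246, 204]]
pack [ 0.5563 -0.0123  0.052 ]
meter hull [[272, 221], [310, 214], [354, 256], [352, 273], [304, 279], [272, 237]]
```

View pics/c1.png

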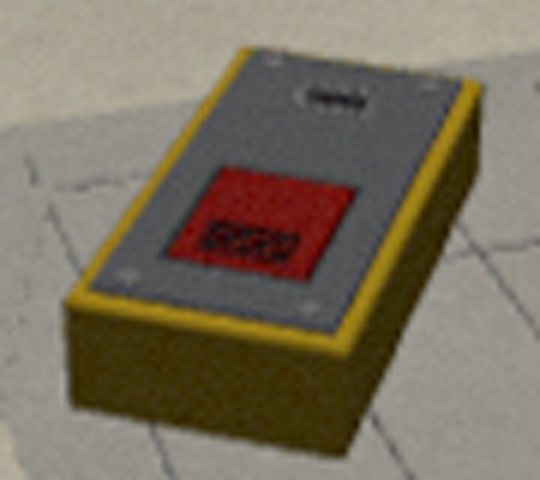

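The slot is at crop (335,98), which is scene (290.8,171.3). The meter's top corners are visible in the crop.

Run:
```python
from h import *
from scipy.spatial.transform import Rotation as R
ca=ctrl.calibration("scene");f=lambda u,v,z=.052:onz(ca,(235+u/6,155+v/6),z)
P=[f(*p) for p in((245,48),(482,85),(345,355),(68,300))]
print(np.round(P,4)); c=np.mean(P,0);print("centre",c,"slot",f(335,98))
for i in range(4): d=P[(i+1)%4]-P[i];print(np.linalg.norm(d),np.degrees(np.arctan2(d[1],d[0])))
print(onz(ctrl.calibration("side"),(323,251),.052))
s=ctrl.get_state();M=R.from_quat(s["tcp_rot"]).as_matrix();print(M.round(3))
w=ctrl.calibration("wrist");print(w["fx"],np.round(M.T@(-np.array(w["camera_from_world"])[:3,:3].T@np.array(w["camera_from_world"])[:3,3]-s["eef_pos"]),3), np.round(np.array(w["camera_from_world"])[:3,:3]@M,2))
```

```text
[[ 4.204e-01  9.000e-04  5.200e-02]
 [ 4.674e-01  9.320e-02  5.200e-02]
 [ 6.507e-01  6.000e-04  5.200e-02]
 [ 6.025e-01 -9.030e-02  5.200e-02]]
centre [0.53526164 0.00108433 0.052     ] slot [0.46957162 0.03075201 0.052     ]
0.1035737605748692 62.98689142238716
0.20534708149889236 -26.79944696045274
0.10290576533857483 -117.92635472287245
0.20371063050180283 153.39382965455252
[0.46722653 0.03364266 0.052     ]
[[-0.     0.345 -0.939]
 [ 0.002 -0.939 -0.345]
 [-1.    -0.002 -0.   ]]
327.51471573145926 [-0.117  0.001 -0.071] [[ 0.    1.   -0.  ]
 [-0.28  0.    0.96]
 [ 0.96 -0.    0.28]]
```

>>> play_rows --targets '[{"delta_pos": [0.27, 0.43, 0.045], "delta_rot": [0, 0, 0.2], "claw": 85}, {"delta_pos": [0.27, 0.43, 0.045], "delta_rot": [0, 0, 0.2], "claw": 85}, {"delta_pos": [0.27, 0.43, 0.045], "delta_rot": [0, 0, 0.2], "claw": 85}, {"delta_pos": [0.27, 0.43, 0.045], "delta_rot": [0, 0, 0.2], "claw": 85}, {"delta_pos": [0.27, 0.43, 0.045], "delta_rot": [0, 0, 0.2], "claw": 85}, {"delta_pos": [0.27, 0.43, 0.045], "delta_rot": [0, 0, 0.2], "claw": 85}, {"delta_pos": [0.27, 0.43, 0.045], "delta_rot": [0, 0, 0.389], "claw": 85}, {"delta_pos": [0.27, 0.43, 0.045], "delta_rot": [0, 0, 0.389], "claw": 85}, {"delta_pos": [0.27, 0.43, 0.045], "delta_rot": [0, 0, 0.389], "claw": 85}, {"delta_pos": [0.27, 0.43, 0.045], "delta_rot": [0, 0, 0.389], "claw": 85}, {"delta_pos": [0.27, 0.43, 0.045], "delta_rot": [0, 0, 0.389], "claw": 85}, {"delta_pos": [0.2475, 0.663, 0], "delta_rot": [0, 0, 0.389], "claw": 85}, {"delta_pos": [0.2475, 0.663, 0], "delta_rot": [0, 0, 0.389], "claw": 85}, {"delta_pos": [0.2475, 0.663, 0], "delta_rot": [0, 0, 0.389], "claw": 85}, {"delta_pos": [0.2475, 0.663, 0], "delta_rot": [0, 0, 0.389], "claw": 85}, {"delta_pos": [0.2475, 0.663, 0], "delta_rot": [0, 0, 0.389], "claw": 85}, {"delta_pos": [0.2475, 0.663, 0], "delta_rot": [0, 0, 0.389], "claw": 85}, {"delta_pos": [0.2475, 0.663, 0], "delta_rot": [0, 0, 0.389], "claw": 85}, {"delta_pos": [0.2475, 0.663, 0], "delta_rot": [0, 0, 0.389], "claw": 85}, {"delta_pos": [0.2475, 0.663, 0], "delta_rot": [0, 0, 0.389], "claw": 85}]'

```text
time: 1.82
eef_pos: [0.4795, 0.0312, 0.2547]
tcp_rot: [0.498, 0.502, -0.499, 0.501]
contact_force: [0.3, -0.5, 1.2]
opening: 0.998
```

```bash
cat > wr.py <<'E'
import sys
from h import *
c=ctrl.calibration("wrist");im=ctrl.read_camera("wrist");n=sys.argv[1]
cv2.imwrite(f"pics/{n}.png",im);np.save(f"{n}.npy",c,allow_pickle=True);s=ctrl.get_state();print(s["eef_pos"],s["time"])
E
python3 wr.py w1
```

```text
[0.47984294 0.03013085 0.2550132 ] 1.8667
```

View pics/w1.png

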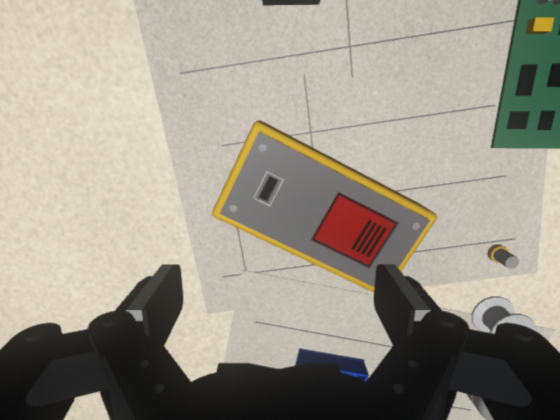

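The wrist view shows the slot at (268,188), the pack at (355,228), and the full meter outline. I'll measure both, then move over the holder.

Run:
```python
from h import *
im=cv2.imread("pics/w1.png");c=np.load("w1.npy",allow_pickle=True).item()
g=cv2.cvtColor(im,cv2.COLOR_BGR2GRAY)
roi=np.zeros_like(g);roi[165:212,245:292]=255
k=big((g<65).astype(np.uint8)*255&roi)
r=cv2.minAreaRect(k);print("slot px",r,onz(c,r[0],.052).round(4))
B=np.array([onz(c,p,.052) for p in cv2.boxPoints(r)]);d=[B[1]-B[0],B[2]-B[1]]
print([(np.linalg.norm(x).round(4),np.degrees(np.arctan2(x[1],x[0])).round(1)) for x in d])
k=big((g>150).astype(np.uint8)*255&roi);r=cv2.minAreaRect(k);print("outline",r,onz(c,r[0],.052).round(4))
m=mask(im,0,5,120,60)|mask(im,174,180,120,60);m[300:]=0
m=cv2.morphologyEx(m,cv2.MORPH_CLOSE,np.ones((15,15)));r=cv2.minAreaRect(big(m));B=np.array([onz(c,p,.052) for p in cv2.boxPoints(r)]);d=[B[1]-B[0],B[2]-B[1]]
print("pack",B.mean(0).round(4),[(np.linalg.norm(x).round(4),np.degrees(np.arctan2(x[1],x[0])).round(1)) for x in d])
```

```text
slot px ((267.9000549316406, 188.20001220703125), (8.049844741821289, 21.913463592529297), 26.56505012512207) [0.468  0.0299 0.052 ]
[(np.float64(0.0223), np.float64(63.8)), (np.float64(0.008), np.float64(-26.5))]
outline ((268.5, 187.5), (19.230188369750977, 28.17445945739746), 26.56505012512207) [0.4686 0.0306 0.052 ]
pack [ 0.5572 -0.0146  0.052 ] [(np.float64(0.0542), np.float64(66.2)), (np.float64(0.0697), np.float64(-26.7))]
```

>>> play_rows --targets '[{"delta_pos": [0.008, 0.2, 0], "delta_rot": [0, 0, 0], "claw": 85}, {"delta_pos": [0.008, 0.2, 0], "delta_rot": [0, 0, 0], "claw": 85}, {"delta_pos": [0.008, 0.2, 0], "delta_rot": [0, 0, 0], "claw": 85}, {"delta_pos": [0.008, 0.2, 0], "delta_rot": [0, 0, 0], "claw": 85}, {"delta_pos": [0.008, 0.2, 0], "delta_rot": [0, 0, 0], "claw": 85}, {"delta_pos": [0.008, 0.2, 0], "delta_rot": [0, 0, 0], "claw": 85}, {"delta_pos": [0.008, 0.2, 0], "delta_rot": [0, 0, 0], "claw": 85}, {"delta_pos": [0.008, 0.2, 0], "delta_rot": [0, 0, 0], "claw": 85}]'

```text
time: 2.53
eef_pos: [0.4884, 0.2288, 0.255]
tcp_rot: [0.498, 0.501, -0.5, 0.501]
contact_force: [0.2, -0.5, -0.4]
opening: 0.996
```

```bash
python3 wr.py w2
```

```text
[0.48839351 0.22848888 0.25500024] 2.5833
```

View pics/w2.png

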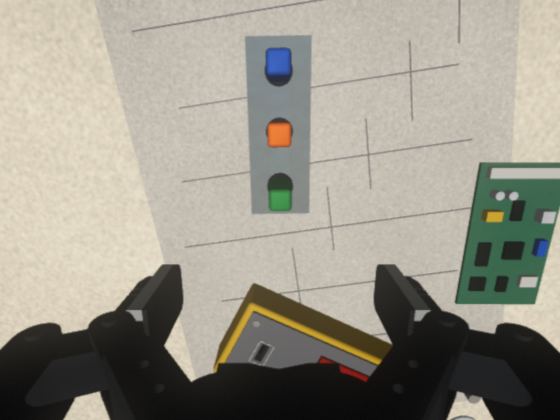

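The holder appears with blue at (278,63), orange (279,134) and green (280,197). It is nearly aligned with world y.

Run:
```python
from h import *
im=cv2.imread("pics/w2.png");c=np.load("w2.npy",allow_pickle=True).item()
for n,h0,h1 in(("orange",5,18),("blue",100,125),("green",45,85)):
    k=big(mask(im,h0,h1,100,50,(240,30,320,215)));x,y,w,h=cv2.boundingRect(k);print(n,x,y,w,h,cv2.minAreaRect(k))
g=cv2.cvtColor(im,cv2.COLOR_BGR2HSV)
print(g[100,255],g[160,300],g[100,340],g[134,279],g[144,279],g[124,279])
m=cv2.inRange(g,(85,20,60),(125,90,170));m[:, :235]=0;m[:,325:]=0;m[230:]=0;k=big(m);r=cv2.minAreaRect(k);q=cv2.approxPolyDP(cv2.convexHull(k),4,True)[:,0];print(q.tolist());
P=np.array([onz(c,p,.068) for p in q]);print(P.round(4),P.mean(0))
o=mask(im,5,18,100,50,(240,100,320,160));r=cv2.minAreaRect(big(o));print(r);
B=np.array([onz(c,p,.126) for p in cv2.boxPoints(r)]);print(B.round(4),B.mean(0))
```

```text
orange 267 121 25 26 ((279.0, 133.5), (25.0, 24.0), 90.0)
blue 266 48 25 28 ((278.0, 61.5), (27.0, 24.0), 90.0)
green 269 190 22 21 ((279.5, 200.0), (20.0, 21.0), 90.0)
[ 94  15 138] [ 68   7 139] [ 17  24 202] [ 12 193 233] [ 11 196 216] [ 10 192 198]
[[247, 38], [288, 38], [292, 64], [287, 81], [269, 81], [249, 61]]
[[0.4607 0.3594 0.068 ]
 [0.495  0.3595 0.068 ]
 [0.4987 0.3395 0.068 ]
 [0.4946 0.3259 0.068 ]
 [0.479  0.3258 0.068 ]
 [0.462  0.3417 0.068 ]] [0.48165755 0.34197791 0.068     ]
((279.0, 133.5), (25.0, 24.0), 90.0)
[[0.4792 0.2936 0.126 ]
 [0.4965 0.2937 0.126 ]
 [0.4968 0.2758 0.126 ]
 [0.4791 0.2758 0.126 ]] [0.48788925 0.28472244 0.126     ]
```

>>> play_rows --targets '[{"delta_pos": [-0.0005, 0.056, 0], "delta_rot": [0, 0, 0], "claw": 85}, {"delta_pos": [-0.0005, 0.056, 0], "delta_rot": [0, 0, 0], "claw": 85}, {"delta_pos": [-0.0005, 0.056, -0.04], "delta_rot": [0, 0, 0], "claw": 85}, {"delta_pos": [-0.0005, 0.056, -0.07], "delta_rot": [0, 0, 0], "claw": 85}, {"delta_pos": [-0.0005, 0.056, -0.1], "delta_rot": [0, 0, 0], "claw": 85}, {"delta_pos": [-0.0005, 0.056, -0.125], "delta_rot": [0, 0, 0], "claw": 85}, {"delta_pos": [-0.0005, 0.056, -0.145], "delta_rot": [0, 0, 0], "claw": 85}, {"delta_pos": [-0.0005, 0.056, -0.145], "delta_rot": [0, 0, 0], "claw": 85}, {"delta_pos": [-0.0005, 0.056, -0.145], "delta_rot": [0, 0, 0], "claw": 30}, {"delta_pos": [-0.0005, 0.056, -0.145], "delta_rot": [0, 0, 0], "claw": 30}, {"delta_pos": [-0.0005, 0.056, -0.145], "delta_rot": [0, 0, 0], "claw": 10}, {"delta_pos": [-0.0005, 0.056, -0.145], "delta_rot": [0, 0, 0], "claw": 10}, {"delta_pos": [-0.0005, 0.056, -0.145], "delta_rot": [0, 0, 0], "claw": 10}, {"delta_pos": [-0.0005, 0.056, -0.145], "delta_rot": [0, 0, 0], "claw": 10}, {"delta_pos": [-0.0005, 0.056, -0.145], "delta_rot": [0, 0, 0], "claw": 10}, {"delta_pos": [-0.0005, 0.056, -0.145], "delta_rot": [0, 0, 0], "claw": 10}]' --newtons 60

```text
time: 3.92
eef_pos: [0.4887, 0.2848, 0.1114]
tcp_rot: [0.499, 0.501, -0.499, 0.501]
contact_force: [-1.2, -0.1, 4.7]
opening: 0.201
```

>>> play_rows --targets '[{"delta_pos": [0, 0, 0.01], "delta_rot": [0, 0, 0], "claw": 10}, {"delta_pos": [0, 0, 0.03], "delta_rot": [0, 0, 0], "claw": 10}, {"delta_pos": [0, 0, 0.06], "delta_rot": [0, 0, 0], "claw": 10}, {"delta_pos": [0, 0, 0.09], "delta_rot": [0, 0, 0], "claw": 10}, {"delta_pos": [0, 0, 0.12], "delta_rot": [0, 0, 0], "claw": 10}, {"delta_pos": [0, 0, 0.15], "delta_rot": [0, 0, 0], "claw": 10}, {"delta_pos": [0, 0, 0.15], "delta_rot": [0, 0, 0], "claw": 10}, {"delta_pos": [-0.005, -0.06, 0.15], "delta_rot": [0, 0, 0], "claw": 10}, {"delta_pos": [-0.01, -0.1, 0.15], "delta_rot": [0, 0, 0], "claw": 10}, {"delta_pos": [-0.015, -0.14, 0.13], "delta_rot": [0, 0, 0], "claw": 10}, {"delta_pos": [-0.02, -0.17, 0.1], "delta_rot": [0, 0, 0], "claw": 10}, {"delta_pos": [-0.02, -0.2, 0.085], "delta_rot": [0, 0, 0], "claw": 10}, {"delta_pos": [-0.02, -0.23, 0.075], "delta_rot": [0, 0, 0], "claw": 10}, {"delta_pos": [-0.0204, -0.2545, 0.075], "delta_rot": [0, 0, 0], "claw": 10}, {"delta_pos": [-0.0204, -0.2545, 0.075], "delta_rot": [0, 0, 0], "claw": 10}, {"delta_pos": [-0.0204, -0.2545, 0.075], "delta_rot": [0, 0, 0], "claw": 10}]'

```text
time: 5.25
eef_pos: [0.4678, 0.0293, 0.1858]
tcp_rot: [-0.5, -0.5, 0.5, -0.499]
contact_force: [0.0, -0.1, -1.0]
opening: 0.203
```

```bash
python3 wr.py w3
python3 - <<'E'
from h import *
a=ctrl.read_camera("scene");b=ctrl.read_camera("side");cv2.imwrite("pics/scene1.png",a);cv2.imwrite("pics/side1.png",b)
z=lambda im,x,y:cv2.resize(im[y-35:y+35,x-35:x+35],(390,390),interpolation=cv2.INTER_CUBIC)
w=cv2.imread("pics/w3.png")
cv2.imwrite("pics/m1.png",np.hstack([z(a,291,155),z(b,323,235)]))
cs=[ctrl.calibration(n) for n in("scene","side")];p=ctrl.get_state()["eef_pos"]-[0,0,.1054]
print(ctrl.get_state()["eef_pos"],ctrl.get_state()["contact_force"],[proj(c,p).round(1) for c in cs],[proj(c,(.4683,.0303,.052)).round(1) for c in cs])
E
```

```text
[0.46809559 0.03017809 0.18624864] 5.3
[0.46835354 0.03110758 0.186629  ] [ 0.17995645 -1.05160163 -0.25052348] [array([291.2, 160.5]), array([324.2, 238.7])] [array([290.6, 171.1]), array([323.5, 250.2])]
```

View pics/m1.png

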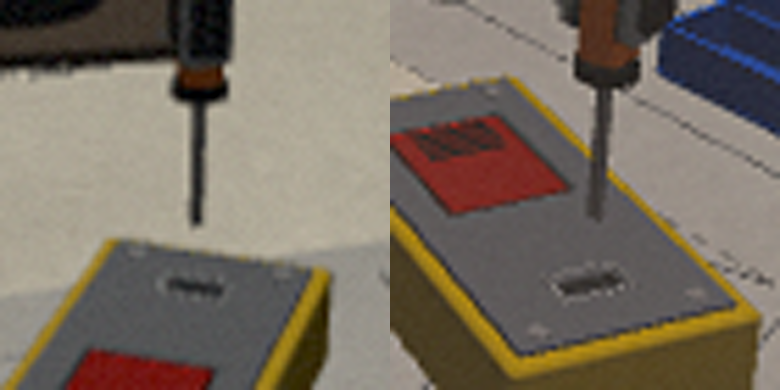

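View pics/w3.png

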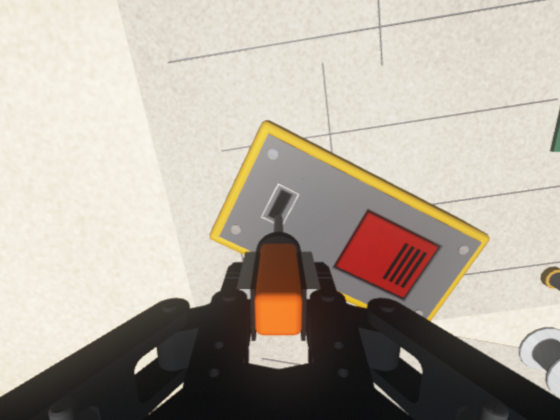

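The side tip at (325.0,239.1) and scene tip at (291.2,160.4) match the prediction within 1 px. The wrist view shows the slot at (280,205). I'll refine from that.

Run:
```python
from h import *
im=cv2.imread("pics/w3.png");c=np.load("w3.npy",allow_pickle=True).item()
g=cv2.cvtColor(im,cv2.COLOR_BGR2GRAY)
b=g.copy();b[:,:258]=0;b[:,302:]=0;b[:180]=0;b[219:]=0
k=np.argwhere(b>175)[:,::-1];q=cv2.convexHull(k.astype(np.int32));print(cv2.approxPolyDP(q,2.5,True)[:,0].tolist())
r=cv2.minAreaRect(k.astype(np.float32));print(r,onz(c,r[0],.052).round(4))
d=g.copy();d[:,:258]=255;d[:,302:]=255;d[:180]=255;d[222:]=255
k=np.argwhere(d<75)[:,::-1].astype(np.float32);r=cv2.minAreaRect(k);print(r,onz(c,r[0],.052).round(4))
p=np.array([.4681,.0302,.0808]);print("tip proj",proj(c,p),"collar",proj(c,p+[0,0,.065]),"handle top",proj(c,p+[0,0,.12]))
o=mask(im,3,20,150,150,(240,285,320,345));print(cv2.boundingRect(o))
cv2.imwrite("pics/c3.png",cv2.resize(im[175:245,240:320],(640,560),interpolation=cv2.INTER_CUBIC))
```

```text
[[298, 194], [286, 218], [261, 217], [278, 183]]
((279.70001220703125, 205.10000610351562), (24.59674644470215, 38.013153076171875), 26.56505012512207) [0.4682 0.0297 0.052 ]
((280.5000305175781, 206.50001525878906), (13.86362075805664, 29.96331024169922), 26.56505012512207) [0.4689 0.0286 0.052 ]
tip proj [279.59568383 215.32520776] collar [279.80649844 252.55063849] handle top [280.16032135 315.02832911]
(255, 293, 47, 42)
```

View pics/c3.png

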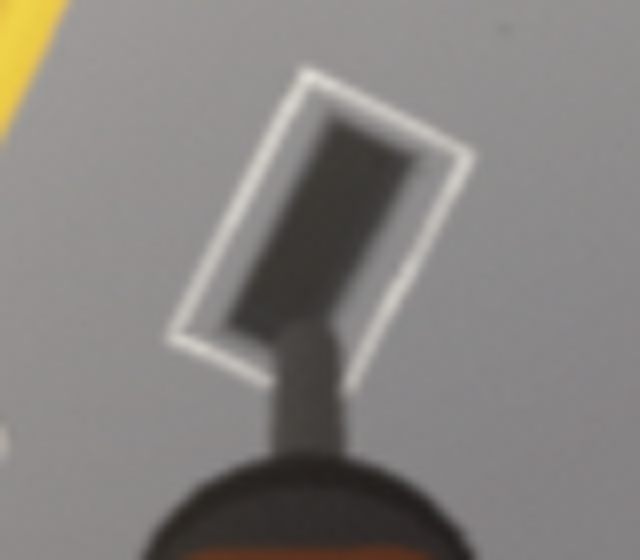

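>>> play_rows --targets '[{"delta_pos": [0.0008, -0.0017, -0.01], "delta_rot": [0, 0, 0], "claw": 10}, {"delta_pos": [0.0008, -0.0017, -0.02], "delta_rot": [0, 0, 0], "claw": 10}, {"delta_pos": [0.0008, -0.0017, -0.025], "delta_rot": [0, 0, 0], "claw": 10}, {"delta_pos": [0.0008, -0.0017, -0.025], "delta_rot": [0, 0, 0], "claw": 10}, {"delta_pos": [0.0008, -0.0017, -0.025], "delta_rot": [0, 0, 0], "claw": 10}, {"delta_pos": [0.0008, -0.0017, -0.025], "delta_rot": [0, 0, 0], "claw": 10}, {"delta_pos": [0.0008, -0.0017, -0.025], "delta_rot": [0, 0, 0], "claw": 10}, {"delta_pos": [0.0008, -0.0017, -0.025], "delta_rot": [0, 0, 0], "claw": 10}]'

```text
time: 6.07
eef_pos: [0.4695, 0.0294, 0.1621]
tcp_rot: [0.499, 0.501, -0.499, 0.501]
contact_force: [0.3, -0.4, -0.4]
opening: 0.205
```

```bash
python3 wr.py w4; python3 wr.py w4b;python3 - <<'E'
from h import *
im=cv2.imread("pics/w4.png");z=cv2.resize(im[175:245,240:320],(640,560),interpolation=cv2.INTER_CUBIC)
cv2.imwrite("pics/c4.png",z)
c=np.load("w4.npy",allow_pickle=True).item();s=ctrl.get_state();p=s["eef_pos"]-[0,0,.1054];print("tip",p,((proj(c,p)-[240,175])*8).round(), s["contact_force"],s["qpos"].round(4),s["dq"].round(4))
E
```

```text
[0.46944423 0.02932934 0.16205751] 6.1167
[0.46941257 0.02933297 0.16199926] 6.1667
tip [0.46941257 0.02933297 0.05659926] [310. 330.] [-0.53566881  0.43883919 -0.8395645 ] [-1.5390e-01 -7.0900e-02  2.1485e+00  2.0000e-04  1.0630e+00 -1.5750e-01] [ 0.0006 -0.0008  0.0027 -0.0001 -0.0007  0.0012]
```

View pics/c4.png

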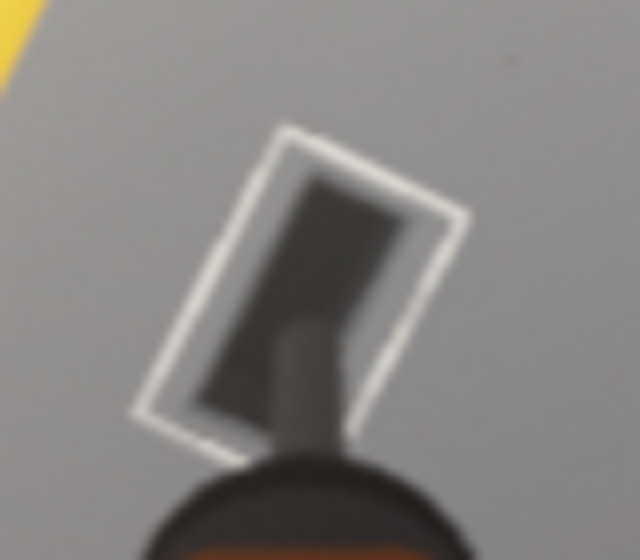

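Run:
```python
from h import *
c=np.load("w4.npy",allow_pickle=True).item();f=lambda u,v,z:onz(c,(240+u/8-.44,175+v/8-.44),z)
sl=f(302.5,313.5,.052);n=np.array([.893,-.449,0])
for q in((285,127),(468,215),(137,412)):print(f(*q,.052).round(4))
for v in(343,353):
    t=f(307,v,.0596);d=t-sl;print("slot",sl.round(4),"tip",t.round(4),"d",d.round(4),"narrow",(d@n).round(4))
```

```text
[0.4668 0.0471 0.052 ]
[0.4832 0.0391 0.052 ]
[0.4533 0.0203 0.052 ]
slot [0.4684 0.0298 0.052 ] tip [0.4688 0.0294 0.0596] d [ 0.0004 -0.0004  0.0076] narrow 0.0005
slot [0.4684 0.0298 0.052 ] tip [0.4688 0.0285 0.0596] d [ 0.0004 -0.0013  0.0076] narrow 0.001
```

>>> play_rows --targets '[{"delta_pos": [-0.0007, 0.0004, 0], "delta_rot": [0, 0, 0], "claw": 10}, {"delta_pos": [-0.0007, 0.0004, -0.001], "delta_rot": [0, 0, 0], "claw": 10}, {"delta_pos": [-0.0007, 0.0004, -0.002], "delta_rot": [0, 0, 0], "claw": 10}, {"delta_pos": [-0.0007, 0.0004, -0.003], "delta_rot": [0, 0, 0], "claw": 10}, {"delta_pos": [-0.0007, 0.0004, -0.004], "delta_rot": [0, 0, 0], "claw": 10}, {"delta_pos": [-0.0007, 0.0004, -0.005], "delta_rot": [0, 0, 0], "claw": 10}, {"delta_pos": [-0.0007, 0.0004, -0.006], "delta_rot": [0, 0, 0], "claw": 10}, {"delta_pos": [-0.0007, 0.0004, -0.0065], "delta_rot": [0, 0, 0], "claw": 10}]'

```text
time: 6.83
eef_pos: [0.4686, 0.0297, 0.1553]
tcp_rot: [0.499, 0.501, -0.499, 0.501]
contact_force: [0.3, 0.1, -1.7]
opening: 0.205
```

>>> play_rows --targets '[{"delta_pos": [0, 0, -0.001], "delta_rot": [0, 0, 0], "claw": 10}, {"delta_pos": [0, 0, -0.002], "delta_rot": [0, 0, 0], "claw": 10}, {"delta_pos": [0, 0, -0.003], "delta_rot": [0, 0, 0], "claw": 10}, {"delta_pos": [0, 0, -0.003], "delta_rot": [0, 0, 0], "claw": 10}]'

```text
time: 7.17
eef_pos: [0.4684, 0.0298, 0.152]
tcp_rot: [0.499, 0.501, -0.499, 0.501]
contact_force: [-0.0, -1.0, -0.6]
opening: 0.2
```

>>> play_rows --targets '[{"delta_pos": [0, 0, -0.0015], "delta_rot": [0, 0, 0], "claw": 10}, {"delta_pos": [0, 0, -0.003], "delta_rot": [0, 0, 0], "claw": 10}, {"delta_pos": [0, 0, -0.0045], "delta_rot": [0, 0, 0], "claw": 10}, {"delta_pos": [0, 0, -0.006], "delta_rot": [0, 0, 0], "claw": 10}, {"delta_pos": [0, 0, -0.0075], "delta_rot": [0, 0, 0], "claw": 10}, {"delta_pos": [0, 0, -0.009], "delta_rot": [0, 0, 0], "claw": 10}, {"delta_pos": [0, 0, -0.009], "delta_rot": [0, 0, 0], "claw": 10}]'

```text
time: 7.75
eef_pos: [0.4682, 0.0298, 0.1425]
tcp_rot: [0.499, 0.501, -0.499, 0.501]
contact_force: [0.1, 0.0, -1.4]
opening: 0.204
```

>>> play_rows --targets '[{"delta_pos": [0, 0, -0.001], "delta_rot": [0, 0, 0], "claw": 10}, {"delta_pos": [0, 0, -0.002], "delta_rot": [0, 0, 0], "claw": 10}, {"delta_pos": [0, 0, -0.003], "delta_rot": [0, 0, 0], "claw": 10}, {"delta_pos": [0, 0, -0.003], "delta_rot": [0, 0, 0], "claw": 10}, {"delta_pos": [0, 0, -0.003], "delta_rot": [0, 0, 0], "claw": 10}]'

```text
time: 8.17
eef_pos: [0.4681, 0.0298, 0.1395]
tcp_rot: [0.499, 0.501, -0.499, 0.501]
contact_force: [-0.1, -0.3, -1.9]
opening: 0.204
```

>>> play_rows --targets '[{"delta_pos": [0.0003, 0, -0.001], "delta_rot": [0, 0, 0], "claw": 10}, {"delta_pos": [0.0003, 0, -0.002], "delta_rot": [0, 0, 0], "claw": 10}, {"delta_pos": [0.0003, 0, -0.003], "delta_rot": [0, 0, 0], "claw": 10}, {"delta_pos": [0.0003, 0, -0.003], "delta_rot": [0, 0, 0], "claw": 10}, {"delta_pos": [0.0003, 0, -0.003], "delta_rot": [0, 0, 0], "claw": 10}]'

```text
time: 8.58
eef_pos: [0.4687, 0.0298, 0.1371]
tcp_rot: [0.499, 0.501, -0.499, 0.501]
contact_force: [-2.0, 0.3, 5.4]
opening: 0.2
```

Contact at a tip depth of about 20 mm: roughly 6 N. I'll continue in small steps.

>>> play_rows --targets '[{"delta_pos": [-0.0004, 0, -0.0005], "delta_rot": [0, 0, 0], "claw": 10}, {"delta_pos": [-0.0004, 0, -0.001], "delta_rot": [0, 0, 0], "claw": 10}, {"delta_pos": [-0.0004, 0, -0.0015], "delta_rot": [0, 0, 0], "claw": 10}, {"delta_pos": [-0.0004, 0, -0.002], "delta_rot": [0, 0, 0], "claw": 10}, {"delta_pos": [-0.0004, 0, -0.002], "delta_rot": [0, 0, 0], "claw": 10}]'

```text
time: 9.0
eef_pos: [0.4682, 0.0299, 0.1352]
tcp_rot: [0.499, 0.501, -0.499, 0.501]
contact_force: [-1.5, 1.2, 5.2]
opening: 0.205
```

>>> play_rows --targets '[{"delta_pos": [0, 0, -0.0005], "delta_rot": [0, 0, 0], "claw": 10}, {"delta_pos": [0, 0, -0.001], "delta_rot": [0, 0, 0], "claw": 10}, {"delta_pos": [0, 0, -0.0015], "delta_rot": [0, 0, 0], "claw": 10}, {"delta_pos": [0, 0, -0.002], "delta_rot": [0, 0, 0], "claw": 10}, {"delta_pos": [0, 0, -0.002], "delta_rot": [0, 0, 0], "claw": 10}]'

```text
time: 9.42
eef_pos: [0.468, 0.0301, 0.1334]
tcp_rot: [0.499, 0.502, -0.499, 0.5]
contact_force: [-2.9, 1.2, 6.5]
opening: 0.208
```

>>> play_rows --targets '[{"delta_pos": [-0.0005, 0.0002, -0.0005], "delta_rot": [0, 0, 0], "claw": 10}, {"delta_pos": [-0.0005, 0.0002, -0.001], "delta_rot": [0, 0, 0], "claw": 10}, {"delta_pos": [-0.0005, 0.0002, -0.0015], "delta_rot": [0, 0, 0], "claw": 10}, {"delta_pos": [-0.0005, 0.0002, -0.0015], "delta_rot": [0, 0, 0], "claw": 10}, {"delta_pos": [-0.0005, 0.0002, -0.0015], "delta_rot": [0, 0, 0], "claw": 10}]'

```text
time: 9.83
eef_pos: [0.4677, 0.0303, 0.1324]
tcp_rot: [0.499, 0.502, -0.499, 0.5]
contact_force: [-1.5, 0.2, 6.4]
opening: 0.204
```

```bash
cat > pk.py <<'E'
from h import *
for n,bx in(("scene",(240,160,320,230)),("side",(265,210,360,280))):
    im=ctrl.read_camera(n);c=ctrl.calibration(n);m=mask(im,0,5,120,60,bx)|mask(im,174,180,120,60,bx)
    print(n,cv2.boundingRect(m),[proj(c,(.5572,-.0146,z)).round(1) for z in(.052,.064)])
print(ctrl.get_state()["contact_force"],ctrl.get_state()["eef_pos"])
E
python3 - <<'E'
from h import *
for n,bx in(("scene",(240,160,320,230)),("side",(265,210,360,280))):
    im=cv2.imread(f"pics/{n}0.png");m=mask(im,0,5,120,60,bx)|mask(im,174,180,120,60,bx);print("before",n,cv2.boundingRect(m))
E
python3 pk.py
```

```text
before scene (263, 183, 31, 19)
before side (288, 221, 32, 17)
scene (263, 183, 31, 19) [array([278.2, 191.2]), array([278.2, 186.6])]
side (288, 221, 32, 17) [array([303.4, 228.5]), array([303.6, 224. ])]
[-1.56072484  0.0874702   5.71692104] [0.46770616 0.0303218  0.13240095]
```

>>> play_rows --targets '[{"delta_pos": [0, 0, -0.0005], "delta_rot": [0, 0, 0], "claw": 10}, {"delta_pos": [0, 0, -0.001], "delta_rot": [0, 0, 0], "claw": 10}, {"delta_pos": [0, 0, -0.0015], "delta_rot": [0, 0, 0], "claw": 10}, {"delta_pos": [0, 0, -0.0015], "delta_rot": [0, 0, 0], "claw": 10}]'

```text
time: 10.27
eef_pos: [0.4676, 0.0304, 0.1313]
tcp_rot: [0.499, 0.502, -0.499, 0.5]
contact_force: [-2.7, 1.1, 7.3]
opening: 0.204
```

```bash
python3 pk.py
```

```text
scene (263, 183, 31, 19) [array([278.2, 191.2]), array([278.2, 186.6])]
side (288, 221, 32, 17) [array([303.4, 228.5]), array([303.6, 224. ])]
[-2.40556781  1.03991994  6.023099  ] [0.4676112  0.03038141 0.1313173 ]
```

>>> play_rows --targets '[{"delta_pos": [-0.0004, 0.0002, -0.0005], "delta_rot": [0, 0, 0], "claw": 10}, {"delta_pos": [-0.0004, 0.0002, -0.001], "delta_rot": [0, 0, 0], "claw": 10}, {"delta_pos": [-0.0004, 0.0002, -0.0015], "delta_rot": [0, 0, 0], "claw": 10}, {"delta_pos": [-0.0004, 0.0002, -0.0015], "delta_rot": [0, 0, 0], "claw": 10}]'

```text
time: 10.7
eef_pos: [0.4677, 0.0305, 0.1305]
tcp_rot: [0.499, 0.501, -0.499, 0.5]
contact_force: [-1.4, -0.6, 7.0]
opening: 0.203
```

```bash
python3 pk.py
```

```text
scene (263, 179, 31, 18) [array([278.2, 191.2]), array([278.2, 186.6])]
side (288, 217, 32, 21) [array([303.4, 228.5]), array([303.6, 224. ])]
[-2.41321574  0.13345041  6.72297798] [0.46788039 0.03041273 0.13057899]
```

The pack popped up: it moved 4 px up in both views, as predicted for 12 mm. I'll withdraw straight up and go back over the holder.

>>> play_rows --targets '[{"delta_pos": [0, 0, 0.005], "delta_rot": [0, 0, 0], "claw": 10}, {"delta_pos": [0, 0, 0.012], "delta_rot": [0, 0, 0], "claw": 10}, {"delta_pos": [0, 0, 0.02], "delta_rot": [0, 0, 0], "claw": 10}, {"delta_pos": [0, 0, 0.03], "delta_rot": [0, 0, 0], "claw": 10}, {"delta_pos": [0, 0, 0.05], "delta_rot": [0, 0, 0], "claw": 10}, {"delta_pos": [0, 0, 0.08], "delta_rot": [0, 0, 0], "claw": 10}, {"delta_pos": [0, 0, 0.11], "delta_rot": [0, 0, 0], "claw": 10}, {"delta_pos": [0, 0.01, 0.135], "delta_rot": [0, 0, 0], "claw": 10}, {"delta_pos": [0.003, 0.04, 0.135], "delta_rot": [0, 0, 0], "claw": 10}, {"delta_pos": [0.006, 0.075, 0.135], "delta_rot": [0, 0, 0], "claw": 10}, {"delta_pos": [0.01, 0.11, 0.135], "delta_rot": [0, 0, 0], "claw": 10}, {"delta_pos": [0.013, 0.145, 0.135], "delta_rot": [0, 0, 0], "claw": 10}, {"delta_pos": [0.016, 0.18, 0.135], "delta_rot": [0, 0, 0], "claw": 10}, {"delta_pos": [0.019, 0.215, 0.135], "delta_rot": [0, 0, 0], "claw": 10}, {"delta_pos": [0.0208, 0.24, 0.135], "delta_rot": [0, 0, 0], "claw": 10}, {"delta_pos": [0.0208, 0.2544, 0.135], "delta_rot": [0, 0, 0], "claw": 10}, {"delta_pos": [0.0208, 0.2544, 0.135], "delta_rot": [0, 0, 0], "claw": 10}, {"delta_pos": [0.0208, 0.2544, 0.135], "delta_rot": [0, 0, 0], "claw": 10}, {"delta_pos": [0.0208, 0.2544, 0.135], "delta_rot": [0, 0, 0], "claw": 10}, {"delta_pos": [0.0208, 0.2544, 0.135], "delta_rot": [0, 0, 0], "claw": 10}]'

```text
time: 12.47
eef_pos: [0.4887, 0.2835, 0.2656]
tcp_rot: [0.499, 0.501, -0.5, 0.5]
contact_force: [0.2, -0.3, -0.3]
opening: 0.204
```

Run:
```python
from h import *
a=ctrl.read_camera("scene");b=ctrl.read_camera("side")
ca,cb=[ctrl.calibration(n) for n in("scene","side")];s=ctrl.get_state();p=s["eef_pos"]-[0,0,.1054];print(s["eef_pos"],s["contact_force"],s["time"])
H=(.488,.285,.068);z=lambda im,x,y:cv2.resize(im[y-50:y+50,x-35:x+35],(392,560),interpolation=cv2.INTER_CUBIC)
ta,tb,ha,hb=proj(ca,p),proj(cb,p),proj(ca,H),proj(cb,H);x1,y1=ha.astype(int);x2,y2=hb.astype(int)
print([(q-[x-35,y-50])*5.6 for q,x,y in((ta,x1,y1-15),(tb,x2,y2-15),(ha,x1,y1-15),(hb,x2,y2-15))])
cv2.imwrite("pics/m2.png",np.hstack([z(a,x1,y1-15),z(b,x2,y2-15)]))
```

```text
[0.48886702 0.2836521  0.26571344] [-0.22277415 -0.30447519  0.45479329] 12.5667
[array([233.87750284, 169.4775421 ]), array([186.38360519, 112.32355352]), array([199.12429807, 364.30284373]), array([198.21141456, 367.49306613])]
```

View pics/m2.png

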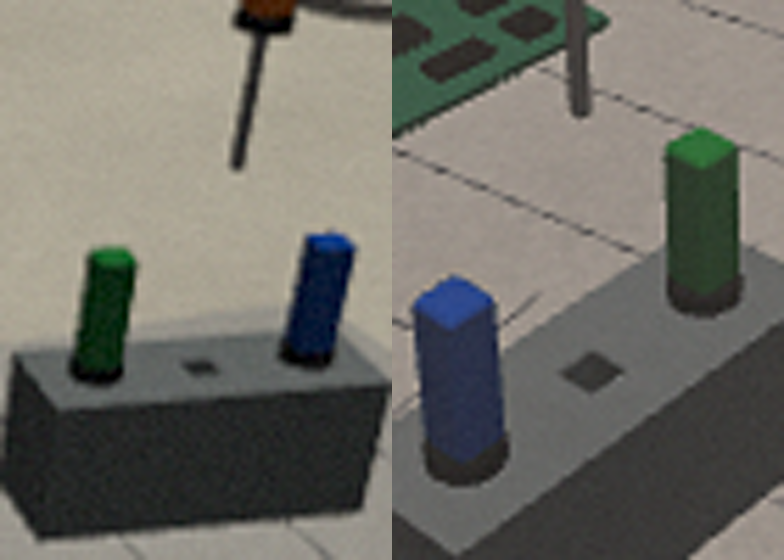

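The tip is at scene (237,168) and side (190,115), within 1 px of the prediction, so the pin has not slipped. The hole is at scene (201,368) and side (200,372), also as expected. Descending.

>>> play_rows --targets '[{"delta_pos": [0, 0.0011, -0.02], "delta_rot": [0, 0, 0], "claw": 10}, {"delta_pos": [0, 0.0011, -0.045], "delta_rot": [0, 0, 0], "claw": 10}, {"delta_pos": [0, 0.0011, -0.065], "delta_rot": [0, 0, 0], "claw": 10}, {"delta_pos": [0, 0.0011, -0.08], "delta_rot": [0, 0, 0], "claw": 10}, {"delta_pos": [0, 0.0011, -0.088], "delta_rot": [0, 0, 0], "claw": 10}, {"delta_pos": [0, 0.0011, -0.09], "delta_rot": [0, 0, 0], "claw": 10}, {"delta_pos": [0, 0.0011, -0.092], "delta_rot": [0, 0, 0], "claw": 10}, {"delta_pos": [0, 0.0011, -0.094], "delta_rot": [0, 0, 0], "claw": 10}, {"delta_pos": [0, 0.0011, -0.096], "delta_rot": [0, 0, 0], "claw": 10}, {"delta_pos": [0, 0.0011, -0.098], "delta_rot": [0, 0, 0], "claw": 10}, {"delta_pos": [0, 0.0011, -0.1], "delta_rot": [0, 0, 0], "claw": 10}, {"delta_pos": [0, 0.0011, -0.1], "delta_rot": [0, 0, 0], "claw": 10}]'

```text
time: 13.57
eef_pos: [0.4888, 0.2848, 0.1656]
tcp_rot: [0.5, 0.501, -0.5, 0.5]
contact_force: [-0.2, 0.0, 0.4]
opening: 0.2
```

>>> play_rows --targets '[{"delta_pos": [0, 0, -0.008], "delta_rot": [0, 0, 0], "claw": 10}, {"delta_pos": [0, 0, -0.016], "delta_rot": [0, 0, 0], "claw": 10}, {"delta_pos": [0, 0, -0.024], "delta_rot": [0, 0, 0], "claw": 10}, {"delta_pos": [0, 0, -0.032], "delta_rot": [0, 0, 0], "claw": 10}, {"delta_pos": [0, 0, -0.04], "delta_rot": [0, 0, 0], "claw": 10}, {"delta_pos": [0, 0, -0.046], "delta_rot": [0, 0, 0], "claw": 10}, {"delta_pos": [0, 0, -0.05], "delta_rot": [0, 0, 0], "claw": 10}, {"delta_pos": [0, 0, -0.051], "delta_rot": [0, 0, 0], "claw": 10}, {"delta_pos": [0, 0, -0.051], "delta_rot": [0, 0, 0], "claw": 10}, {"delta_pos": [0, 0, -0.051], "delta_rot": [0, 0, 0], "claw": 10}]'

```text
time: 14.4
eef_pos: [0.4891, 0.2849, 0.1149]
tcp_rot: [0.5, 0.501, -0.499, 0.5]
contact_force: [-0.5, 0.4, -0.3]
opening: 0.204
```

>>> play_rows --targets '[{"delta_pos": [-0.0003, 0, -0.001], "delta_rot": [0, 0, 0], "claw": 10}, {"delta_pos": [-0.0003, 0, -0.002], "delta_rot": [0, 0, 0], "claw": 10}, {"delta_pos": [-0.0003, 0, -0.003], "delta_rot": [0, 0, 0], "claw": 10}, {"delta_pos": [-0.0003, 0, -0.003], "delta_rot": [0, 0, 0], "claw": 10}, {"delta_pos": [-0.0003, 0, -0.003], "delta_rot": [0, 0, 0], "claw": 10}]'

```text
time: 14.82
eef_pos: [0.4887, 0.2848, 0.1119]
tcp_rot: [0.5, 0.501, -0.499, 0.5]
contact_force: [1.0, -0.2, -0.9]
opening: 0.203
```

>>> play_rows --targets '[{"delta_pos": [0, 0, -0.0005], "delta_rot": [0, 0, 0], "claw": 10}, {"delta_pos": [0, 0, -0.001], "delta_rot": [0, 0, 0], "claw": 10}, {"delta_pos": [0, 0, -0.001], "delta_rot": [0, 0, 0], "claw": 10}]'

```text
time: 15.07
eef_pos: [0.4889, 0.2849, 0.1114]
tcp_rot: [0.5, 0.501, -0.499, 0.5]
contact_force: [-0.8, -0.4, 2.8]
opening: 0.201
```

Seated: about 3 N upward at the height of the original grasp. Opening the fingers and withdrawing.

>>> play_rows --targets '[{"delta_pos": [0, 0, 0], "delta_rot": [0, 0, 0], "claw": 30}, {"delta_pos": [0, 0, 0], "delta_rot": [0, 0, 0], "claw": 30}, {"delta_pos": [0, 0, 0], "delta_rot": [0, 0, 0], "claw": 60}, {"delta_pos": [0, 0, 0], "delta_rot": [0, 0, 0], "claw": 80}, {"delta_pos": [0, 0, 0], "delta_rot": [0, 0, 0], "claw": 80}, {"delta_pos": [0, 0, 0], "delta_rot": [0, 0, 0], "claw": 80}, {"delta_pos": [0, 0, 0], "delta_rot": [0, 0, 0], "claw": 80}, {"delta_pos": [0, 0, 0], "delta_rot": [0, 0, 0], "claw": 80}, {"delta_pos": [0, 0, 0.02], "delta_rot": [0, 0, 0], "claw": 80}, {"delta_pos": [0, 0, 0.05], "delta_rot": [0, 0, 0], "claw": 80}, {"delta_pos": [0, 0, 0.09], "delta_rot": [0, 0, 0], "claw": 80}, {"delta_pos": [0, 0, 0.13], "delta_rot": [0, 0, 0], "claw": 80}, {"delta_pos": [0, -0.03, 0.15], "delta_rot": [0, 0, 0], "claw": 80}, {"delta_pos": [0, -0.06, 0.15], "delta_rot": [0, 0, 0], "claw": 80}, {"delta_pos": [0, -0.06, 0.15], "delta_rot": [0, 0, 0], "claw": 80}, {"delta_pos": [0, -0.06, 0.15], "delta_rot": [0, 0, 0], "claw": 80}]'

```text
time: 16.4
eef_pos: [0.489, 0.224, 0.2619]
tcp_rot: [0.501, 0.5, -0.499, 0.5]
contact_force: [-0.4, 0.6, -0.1]
opening: 0.938
```

```bash
python3 pk.py
python3 - <<'E'
from h import *
a=ctrl.read_camera("scene");b=ctrl.read_camera("side");ca,cb=[ctrl.calibration(n) for n in("scene","side")]
def cen(m): c=cv2.moments(big(m),False);return np.array([c["m10"],c["m01"]])/c["m00"]
p=cen(mask(a,5,18,100,50,(360,130,430,170)));q=cen(mask(b,5,18,100,50,(190,250,270,325)));print(p,q,tri(ca,p,cb,q),ctrl.get_state()["time"])
cv2.imwrite("pics/end.png",np.vstack([a[110:310],b[150:400]]))
E
```

```text
scene (263, 179, 31, 18) [array([278.2, 191.2]), array([278.2, 186.6])]
side (288, 217, 32, 21) [array([303.4, 228.5]), array([303.6, 224. ])]
[-0.24819983 -0.16961646  0.23993877] [0.4885147  0.22511732 0.26080716]
[394.99214366 150.16835017] [228.10918711 283.47378547] (array([0.4883608 , 0.2855241 , 0.10059112]), np.float64(0.0003721236992548494)) 16.6
```

View pics/end.png

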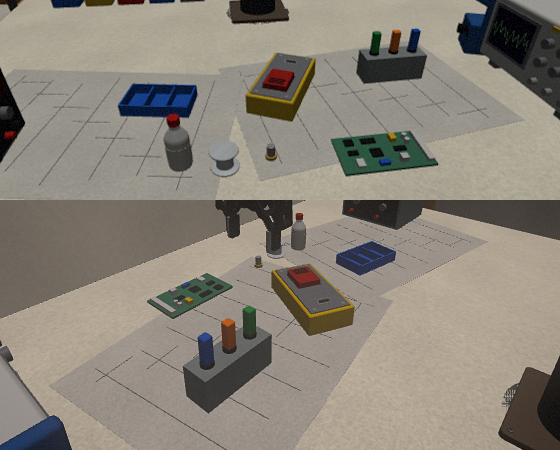

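The pin stands upright in the middle hole (395,41 in the scene strip), the pack is raised (278,78), and everything else is where it was.

```bash
python3 -c "
from plant import ctrl
print(ctrl.sign_off())"
```

```text
the job is handed in; nothing more can be done
None
```

The battery pack popped up, the orange pin is back upright in the holder's middle hole, and I handed the job in at about 16.6 s of the 51 s allowed.

- **Latch:** The pin touched the tab about 20 mm below the slot mouth. I pushed in steps of about 1 to 2 mm until the latch let go. The highest vertical force I read was about 7 N, but readings came only at the end of each move. The pin also touched the slot wall with about 3 N sideways, so I shifted it slightly.
- **Pack:** It rose 4 pixels in both fixed cameras, which fits the 12 mm pop-up, and it stayed up after the pin was out.
- **Pin:** Its handle measured (0.488, 0.286, 0.101) m after release, within 0.4 mm of where it started. The gripper is open and clear, reading about zero force.
- **Rest of the bench:** Everything else looks unmoved in the last pictures, though I did not measure it.

No check failed. The only disagreement was about 1 mm between two wrist-camera measurements of the slot, which I settled with a closer look before inserting the pin.

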